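# Fit the carousel head on the tube mixer

### The arm

A 6-joint arm with a two-finger parallel gripper is mounted at the origin on a cart in front of the work surface, level with it; the furniture and walls round the work are solid. World frame = base frame: x ahead of the robot, y to its left, z up, the work surface at z = 0. Lengths are in mm, angles in rad, forces in N, time in s.
With the tool pointing down it reaches from about 300 to 775 mm from the base axis. Payload 14.6 kg.
Tool frame: the origin (TCP) lies at the very end of the fingers, on their centre line; the grasp point (between the pads) lies 19 mm behind it; z points along the fingers, y is the line along which they close (so a half turn about z gives the same grasp; the last joint's range is limited). The gripper opens to 94 mm and grips with 3 to 60 N. Pads are 16 mm wide; open, the fingers measure 119 mm over their backs; the gripper's body (75 mm by 177 mm) begins 78 mm behind the grasp point.
Start: joints at [-1.235, 0.3, 1.521, -0, 1.321, -0.067], TCP at [215.59, -505.975, 205.446] pointing down, gripper open.
Joint ranges: [-3.03, 3.03], [-0.79, 2.21], [0.23, 2.52], [-1.04, 4.18], [0, 3.07], [-2.55, 2.55]. Speed limits (rad/s): [2.22, 2.22, 2.57, 3.14, 3.14, 3.14].

### API

Orientations are given as a 3x3 rotation matrix whose columns are the frame's x, y, z axes.
In Python, from rig import observe, snapshot, finish_job gives the robot as it stands. The module is installed in compiled form; this text tells all that it offers.
- The arm moves only by the tool step_arm, never from a script. Its argument "plan" is a list of rows, each a list of 5 numbers: the shift along the world's x, y, z in mm, then the turn about the world's z in rad, then the finger opening in mm, from 0 to 94. A call has 1 to 8 rows; each row shifts and turns the commanded pose from where the row before left it; what a row does not reach is not made up. A row lasts 1/10 s, in which the tool goes at most 50 mm and 8.59 degrees, less where a joint would pass 70% of its speed; a pose out of reach is approached as far as the arm can. A call is refused whole if a number of a shift passes 50 or a number of a turn 0.15, either way. A call with a gripper value outside its range is refused whole. The fingers move at their own pace and stop on an object; the grip force is fixed at half the most. Time passes only in rows, so rows that do not move let the fingers close. It gives the time, the measured TCP pose, the force, the opening and the grip force at its end, in the units of the state.
- observe(): the state, without advancing time (a new reading comes with each control period).
- snapshot(name): name is "side" or "top" or "wrist"; returns a dict with "image" (480x640x3 uint8, red, green, blue), "fx", "fy", "cx", "cy" (pixels), "dist_coeffs" ([k1, k2, p1, p2, k3] as OpenCV has them; the pictures are not rectified), "position" and "rotation" of the camera in the world. Camera axes: x right, y down, z forward; pixel columns grow to the right and rows downward; lengths in mm; the calibration is good to about 2 mm. A picture is of the moment at which its call begins. There is no depth.
- finish_job(): hands the job in; it is judged then, once.
The state is a dict: "t": time; "qpos": joint angles; "joint_velocities": joint speeds; "joint_torque": joint torques, N m; "position": TCP position; "ee_rot": TCP orientation; "ft_force": force on the tool from outside, world axes, zero at the start; "torque": the same for the moment, N m; "finger_gap": finger opening in mm; "finger_force": force on a finger pad.
Only numpy, scipy, OpenCV 4.12 (cv2) and the standard library are available. Lean on these libraries where they do the work, as an engineer would, in place of code of your own. Each camera call takes 0.05 s, during which the arm holds its last target. There are 200 camera calls.

### The job

Take the carousel head out of its stand and fit it on the tube mixer. The square drive is hidden down in the collar at an unknown angle, so turn the head under a light push, without forcing it, until the shaft drops through and the disc sits fully home on the collar. Leave it home with its blue grip bar turned in line with the red index lines on the mixer, either way round, let go, and leave the bottle, stapler and staple carton where they are.

Things in the scene. Friction and masses are not known exactly. Their poses are not given: they have to be found in the camera images.
- head: carousel head, loose, about 0.16 kg: white disc 74 mm across, 8 mm thick, with dark tube pockets, a blue grip bar on top and a square shaft below. Origin: middle of the disc's underside; z up along the shaft, x along the bar. It starts hanging in the stand, the disc resting on the stand's rim.
- grip (a point): on the head's upright blue grip bar, 27 mm above the head's origin, axes as the head's: the bar is 50 mm long (x), 12 mm thick (y) and stands on the disc from 8 to 42 mm above the head's origin
- shaft_end (a point): middle of the lower end of the head's square aluminium shaft, 50 mm below the head's origin. The shaft is 20 x 20 mm, its faces parallel to the head's x and y; its last 1 mm tapers to 19.6 mm
- mixer: tube mixer, fixed: white housing 150 mm (its x) by 110 mm (its y), deck 46 mm high, origin under its centre on the desk, z up. Two red index lines on the deck run along its x. A round collar, 48 mm across, stands in the middle up to 64 mm above the desk.
- collar (a point): middle of the collar's mouth, 64 mm above the desk, axes as the mixer's. The round bore flares from 34.6 to 29.3 mm in its top 6 mm and goes 24 mm down to the drive; the shaft measures 28.3 mm across its corners. Home, the head's disc rests on the collar.
- socket (a point): mouth of the drive, 24 mm below the collar's mouth; axes as the mixer's, NOT the drive's. The drive is a 30 mm deep, 21.7 mm square through hole at an unknown angle, 11 to 79 deg off square with the mixer; the shaft enters within 5 deg of any of 4 matching angles. The drive turns with the shaft once it is in, without limit, against 0.15 N m friction, which also holds it still under light rubbing.
- stand: parking stand, fixed: round aluminium foot 80 mm across and a grey tube 48 mm across, open at the top, 64 mm high, bore 33 mm; origin under its centre on the desk
- reagent_bottle: bystander: square white bottle, 44 mm, 83 mm high, standing; origin under its centre
- stapler: bystander: desk stapler 146 x 37 x 58 mm; origin under its centre
- staple_box: bystander: small red and white carton 36 x 52 x 26 mm; origin under its centre

How it is judged (in metres and radians):
At the end, for the whole second after the job is handed in: The head sits home on the mixer: its origin within 3 mm of the collar's axis and at most 2 mm above the collar's mouth, upright within 0.05 rad, its bar in line with the index lines (mixer's x) within 0.12 rad either way round, at rest and released (horizontal distance between head and collar below 0.003 m and z of head in the frame of collar between -0.004 and 0.002 m and angle between head's own z axis and vertical below 0.05 rad and angle between the x axis of head and the x axis of mixer, either way round below 0.12 rad and linear speed of head below 0.01 m/s and contact force between head and the fingers below 0.1 N); the robot touches nothing.
It fails at once if the head is forced: more than 40 N between the head and the mixer (contact force between head and mixer above 40 N).
It fails at once if the bottle is shifted more than 30 mm or tipped (distance of reagent_bottle from where it was at the start of the episode above 0.03 m or angle between reagent_bottle's own z axis and vertical above 0.5 rad).
It fails at once if the stapler is shifted more than 30 mm (distance of stapler from where it was at the start of the episode above 0.03 m).
It fails at once if the staple carton is shifted more than 30 mm (distance of staple_box from where it was at the start of the episode above 0.03 m).
It also fails if it takes over 58 s, if anything falls off the work surface, if the arm or the gripper's body presses on something with over 40 N, if the wrist force passes 120 N, or if a joint passes its speed limit or range.

## Working session

There is one attempt and no reset: what is moved stays moved. The work goes in short steps, Python scripts to look and compute and a tool call to move; the robot and the scene stay as the last step left them, time stands still between calls to the robot, and variables do not carry over. Pictures are saved under pics/ and viewed, at most 10 in all, crops included, and the job is handed in when it is done.

Besides the shell and the picture viewer there is one more tool, called after "Request:" as a command line: name --pt "numbers of a row" for each row, then --argument value for the rest. step_arm: Moves the arm, as the interface text tells. Its arguments: {"type":"object","properties":{"plan":{"type":"array"}},"required":["plan"]}

```bash
mkdir -p pics; cat > h.py <<'E'
import numpy as np, cv2, pickle
from rig import observe, snapshot
def take(n,f):
    s=snapshot(n); cv2.imwrite(f'pics/{f}.png',s['image'][:,:,::-1]); pickle.dump(s,open(f'pics/{f}.pkl','wb')); return s
def load(f): return pickle.load(open(f'pics/{f}.pkl','rb'))
def K(s): return np.array([[s['fx'],0,s['cx']],[0,s['fy'],s['cy']],[0,0,1.]])
def ray(s,u,v,z):
    p=cv2.undistortPoints(np.array([[[u,v]]],float),K(s),np.array(s['dist_coeffs'],float))[0,0]
    d=np.array(s['rotation'])@[p[0],p[1],1]; c=np.array(s['position']); return c+d*(z-c[2])/d[2]
def proj(s,P):
    R=np.array(s['rotation']); c=np.array(s['position'])
    q=(np.atleast_2d(P)-c)@R
    return cv2.projectPoints(q,np.zeros(3),np.zeros(3),K(s),np.array(s['dist_coeffs'],float))[0][:,0]
E
python3 - <<'E'
from h import *
for n in ['top','side']:
    s=take(n,n+'0'); print(n,s['position'],np.round(s['rotation'],3).tolist(),s['fx'])
print(observe())
E
```

```text
top [ 364.12031489  -77.90102464 1113.03285853] [[0.029, -0.988, 0.149], [-1.0, -0.03, -0.004], [0.009, -0.148, -0.989]] 571.6883837310753
side [ 608.35725438 -671.33742703  781.34251576] [[0.988, 0.114, -0.1], [0.152, -0.734, 0.662], [0.003, -0.67, -0.743]] 536.9602541085485
{'t': 0.1, 'qpos': array([-1.23461286e+00,  3.00408059e-01,  1.52150600e+00, -1.12090634e-05,
        1.32070055e+00, -6.65793699e-02]), 'joint_velocities': array([ 0.00048291, -0.0007587 , -0.00170195,  0.00117191,  0.00064028,
       -0.00078308]), 'joint_torque': array([ 6.24011627e-04, -5.32642436e+01, -3.53285766e+01,  7.09484727e-02,
        2.34511297e-02, -5.03121760e-05]), 'position': array([ 215.50756281, -505.76925239,  204.9526717 ]), 'ee_rot': array([[ 9.19980500e-01,  3.91963977e-01, -3.47379683e-04],
       [ 3.91964126e-01, -9.19980000e-01,  9.61158193e-04],
       [ 5.71570267e-05, -1.02040717e-03, -9.99999478e-01]]), 'ft_force': array([-0.18015962,  0.30200006,  0.01393028]), 'torque': array([-0.00997399, -0.01152919,  0.02852191]), 'finger_force': 0.0, 'finger_gap': 94.00751610631204}
```

View pics/top0.png

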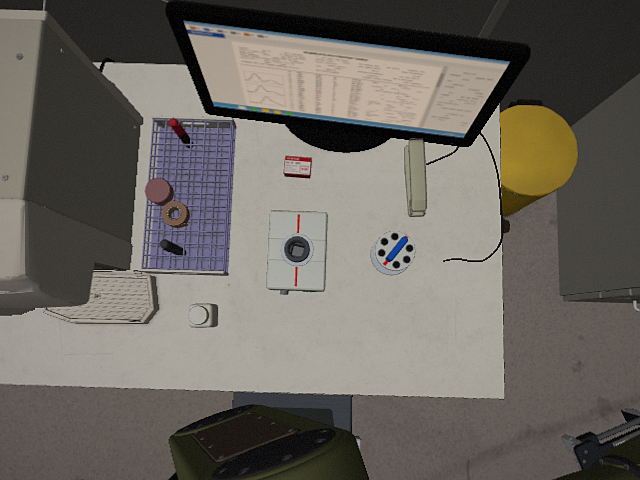

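View pics/side0.png

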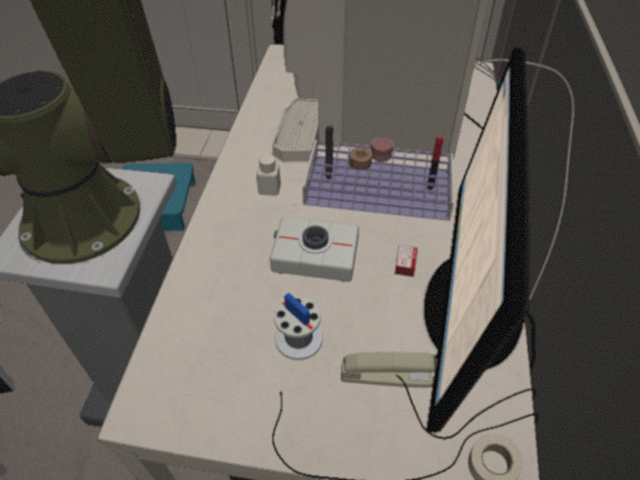

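The top view shows the head in its stand with the blue bar at about (398,250). The mixer's collar is at (297,249), with red lines running vertically in the image. The side view agrees. Next I'll measure by colour and zoom in.

```bash
python3 - <<'E'
from h import *
for f,rb,rm in [('top0',(370,225,425,280),(265,205,330,296)),('side0',(275,285,325,330),(272,215,360,260))]:
    s=load(f); hsv=cv2.cvtColor(s['image'],cv2.COLOR_RGB2HSV)
    def mask(r,lo,hi):
        m=np.zeros((480,640),bool); x0,y0,x1,y1=r
        q=hsv[y0:y1,x0:x1]; mm=(q[...,1]>110)&(q[...,2]>50)
        h=q[...,0]; mm&=((h>=lo)&(h<=hi)) if lo<hi else ((h>=lo)|(h<=hi)); m[y0:y1,x0:x1]=mm; return m
    for nm,r,lo,hi,z in [('bar',rb,100,130,106 if f=='top0' else 95),('red',rm,170,8,46)]:
        v,u=np.nonzero(mask(r,lo,hi)); P=np.array([ray(s,a,b,z)[:2] for a,b in zip(u,v)])
        c=P.mean(0); w,V=np.linalg.eigh(np.cov((P-c).T)); d=V[:,1]
        t=(P-c)@d; print(f,nm,len(P),c.round(1),'mid',(c+d*(t.min()+t.max())/2).round(1),'ang',np.degrees(np.arctan2(d[1],d[0])).round(1),'len',np.ptp(t).round(1))
s=load('top0')
print('collar',ray(s,297,249.5,64), 'bottle',ray(s,203,316,83),'stapler',ray(s,416,178,58),'box',ray(s,297,167,26),'disc',ray(s,393.5,251,72))
im=s['image'][200:300,260:430,::-1]
cv2.imwrite('pics/c1.png',cv2.resize(im,None,fx=4.5,fy=4.5,interpolation=cv2.INTER_CUBIC))
E
```

```text
top0 bar 186 [ 495.8 -209. ] mid [ 495.7 -208.9] ang 142.1 len 52.7
top0 red 81 [498.1 -28.9] mid [497.1 -28.9] ang 179.6 len 134.6
side0 bar 376 [ 498.4 -212.4] mid [ 497.8 -211.7] ang 135.4 len 61.6
side0 red 18 [496.9 -27.6] mid [498.9 -27.7] ang 179.7 len 122.6
collar [494.26085034 -30.25280812  64.        ] bottle [367.57077632 131.98815289  83.        ] stapler [ 638.37605818 -250.72492939   58.        ] box [661.58217098 -22.64283607  26.        ] disc [ 495.76315901 -207.75642106   72.        ]
```

View pics/c1.png

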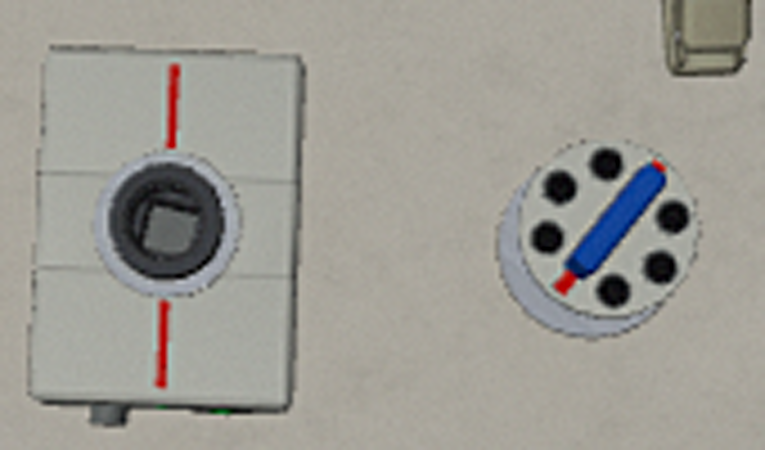

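The zoom shows the drive square faintly in the bore, turned roughly 10 to 15° in the image. The bar runs at about -38° in the world, and the mixer's x axis is close to the world's x. I'll approach above the head now.

Request:
step_arm --pt "31 33 0 -0.13 94" --pt "31 33 0 -0.13 94" --pt "31 33 0 -0.13 94" --pt "31 33 0 -0.13 94" --pt "31 33 0 -0.13 94" --pt "31 33 0 -0.13 94" --pt "31 33 0 -0.13 94" --pt "31 33 0 -0.13 60"

```text
t: 0.9
position: [464.5, -240.3, 205.3]
ee_rot: [[0.801, -0.599, -0.0], [-0.599, -0.801, 0.0], [-0.0, 0.0, -1.0]]
ft_force: [0.9, -1.3, 0.1]
finger_gap: 89.0
finger_force: 0.0
```

Request:
step_arm --pt "16 16 0 -0.03 50" --pt "16 16 0 0 50" --pt "0 0 0 0 50" --pt "0 0 0 0 50"

```text
t: 1.3
position: [495.3, -209.9, 205.1]
ee_rot: [[0.786, -0.618, -0.001], [-0.618, -0.786, 0.0], [-0.001, 0.0, -1.0]]
ft_force: [-0.3, -0.5, 0.2]
finger_gap: 57.3
finger_force: 0.0
```

```bash
python3 - <<'E'
from h import *
s=take('wrist','w1'); o=observe(); R=o['ee_rot']
print(o['position'],np.degrees(np.arctan2(R[1,1],R[0,1])),s['position'],np.round(s['rotation'],3).tolist(),s['fx'])
hsv=cv2.cvtColor(s['image'],cv2.COLOR_RGB2HSV)
m=((hsv[...,0]>=100)&(hsv[...,0]<=130)&(hsv[...,1]>110)&(hsv[...,2]>50)).astype(np.uint8)
print(m.sum()); n,l,st,c=cv2.connectedComponentsWithStats(m); k=1+st[1:,4].argmax(); print(st[k])
v,u=np.nonzero(l==k); P=np.array([ray(s,a,b,106)[:2] for a,b in zip(u,v)])
print(cv2.minAreaRect(P.astype(np.float32)))
E
```

```text
[ 495.10834047 -210.38111425  205.21318753] -128.23016625809043 [ 560.85961311 -261.76971541  385.34425881] [[-0.618, -0.753, -0.225], [-0.786, 0.592, 0.177], [-0.0, 0.287, -0.958]] 385.3244670786429
1864
[ 314  192   16   69 1010]
((499.6783752441406, -212.04739379882812), (11.204689025878906, 53.20589828491211), 52.07114791870117)
```

View pics/w1.png

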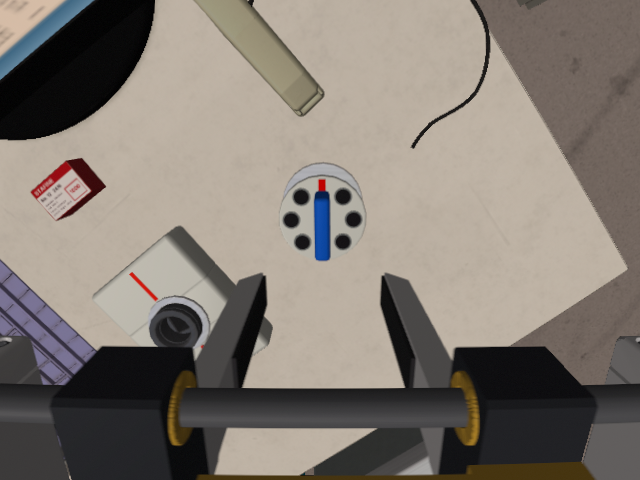

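The wrist view shows the bar upright at (322,226), midway between the fingers, at -38° and aligned to 0.3°. Its centre is at about (498,-210.5). I'll descend and grip.

Request:
step_arm --pt "1 0 -30 0 44" --pt "1 0 -30 0 44" --pt "0 0 -30 0 44" --pt "0 0 -20 0 44" --pt "0 0 -12 0 44" --pt "0 0 -7 0 44" --pt "0 0 0 0 44"

```text
t: 2.05
position: [497.3, -210.3, 76.3]
ee_rot: [[0.785, -0.619, -0.0], [-0.619, -0.785, 0.0], [-0.0, 0.0, -1.0]]
ft_force: [-0.0, -0.1, 0.4]
finger_gap: 44.2
finger_force: 0.0
```

Request:
step_arm --pt "0 0 0 0 0" --pt "0 0 0 0 0" --pt "0 0 0 0 0" --pt "0 0 0 0 0" --pt "0 0 0 0 0" --pt "0 0 0 0 0" --pt "0 0 0 0 0" --pt "0 0 0 0 0"

```text
t: 2.85
position: [497.7, -210.1, 76.7]
ee_rot: [[0.786, -0.619, 0.0], [-0.619, -0.786, -0.0], [0.0, -0.0, -1.0]]
ft_force: [-1.4, 0.4, 6.3]
finger_gap: 11.6
finger_force: 30.0
```

Request:
step_arm --pt "0 0 8 0 0" --pt "0 0 15 0 0" --pt "0 0 25 0 0" --pt "0 0 35 0 0" --pt "0 12 7 0 0" --pt "0 25 0 0 0" --pt "0 20 0 0 0" --pt "0 0 0 0 0"

```text
t: 3.65
position: [497.2, -150.6, 165.7]
ee_rot: [[0.787, -0.617, -0.001], [-0.617, -0.787, 0.001], [-0.001, -0.0, -1.0]]
ft_force: [0.5, -0.4, -2.2]
finger_gap: 11.8
finger_force: 30.0
```

```bash
python3 - <<'E'
from h import *
w=take('wrist','w2'); t=load('top0')
def rect(s,z,cx,cy,h,n):  # image: up=+x, left=+y
    g=np.linspace(-h,h,n); X,Y=np.meshgrid(cx-g,cy-g,indexing='ij')
    p=proj(s,np.c_[X.ravel(),Y.ravel(),np.full(X.size,z)]).astype(np.float32).reshape(n,n,2)
    return cv2.remap(s['image'],p[...,0],p[...,1],cv2.INTER_CUBIC)[...,::-1]
a=rect(t,40,497,-29,22,400); b=rect(w,64,497,-29,60,400)
cv2.imwrite('pics/c2.png',np.hstack([a,b]))
E
```

```text
(no output)
```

View pics/c2.png

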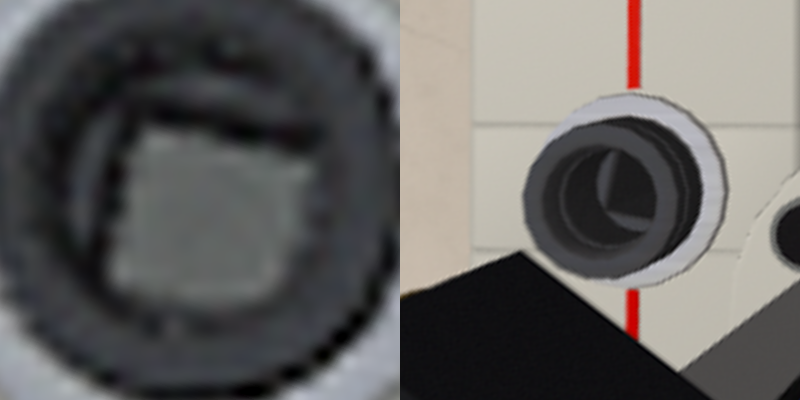

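Left: the drive square is clear, turned about -12° from the mixer's x. Right: the wrist view puts the collar mouth at (600,203), which is about (496,-29). I'll check where the head sits in the grasp from w1, while staging above the collar at -12°.

Request:
step_arm --pt "0 20 0 0.1 0" --pt "0 30 0 0.12 0" --pt "0 30 0 0.12 0" --pt "0 25 0 0.11 0" --pt "0 16 0 0 0" --pt "0 0 -15 0 0" --pt "0 0 -10 0 0" --pt "0 0 0 0 0"

```text
t: 4.5
position: [496.8, -32.4, 139.7]
ee_rot: [[0.976, -0.216, -0.003], [-0.216, -0.976, 0.0], [-0.003, 0.0, -1.0]]
ft_force: [-0.9, -0.4, -2.2]
finger_gap: 11.9
finger_force: 30.0
```

```bash
python3 - <<'E'
from h import *
s=load('w1'); 
for a,b in [((322.5,176),(322.5,262)),((279,218),(366,218))]:
    p,q=ray(s,*a,72),ray(s,*b,72); print((p+q)/2,np.linalg.norm(p-q))
w=take('wrist','w3'); sd=take('side','s3')
o=observe(); R=o['ee_rot']; print(o['position'],np.degrees(np.arctan2(R[1,1],R[0,1])),o['ft_force'])
a=w['image'][80:480,160:560,::-1]; c=proj(sd,[497,-29,80])[0].astype(int); print(c)
b=cv2.resize(sd['image'][c[1]-60:c[1]+60,c[0]-60:c[0]+60,::-1],(400,400),interpolation=cv2.INTER_CUBIC)
cv2.imwrite('pics/c3.png',np.hstack([a,b]))
E
```

```text
[ 496.18727113 -210.1164476    72.        ] 74.7060016536833
[ 497.82941579 -211.40746579   72.        ] 73.04521501992556
[497.5992678  -32.50189937 141.36835583] -102.48837738502918 [ 1.35779838 -0.15405635 -1.43881291]
[315 228]
```

View pics/c3.png

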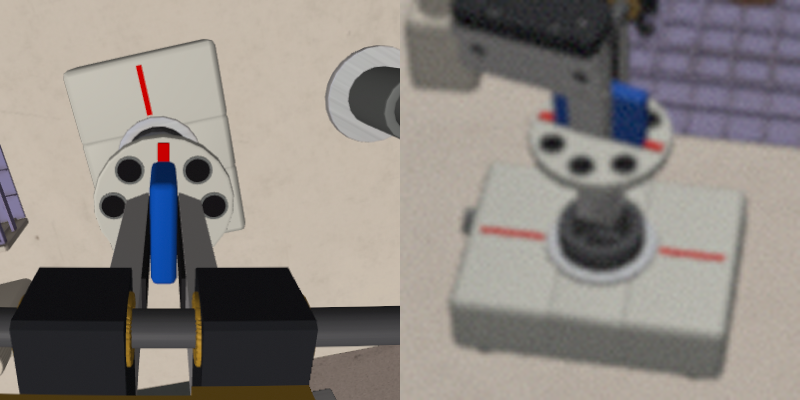

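The head hangs straight in the grasp just above the collar, in line with it to a few mm. I'll correct by (-0.7,+3.7) and lower into the flare, watching the force.

Request:
step_arm --pt "-0.7 3.7 0 0 0" --pt "0 0 -4 0 0" --pt "0 0 -4 0 0" --pt "0 0 -4 0 0" --pt "0 0 -3 0 0" --pt "0 0 0 0 0"

```text
t: 5.2
position: [496.7, -28.3, 125.9]
ee_rot: [[0.977, -0.216, -0.001], [-0.216, -0.977, 0.0], [-0.001, 0.0, -1.0]]
ft_force: [0.8, 0.2, -2.2]
finger_gap: 11.5
finger_force: 30.0
```

Request:
step_arm --pt "0 0 -2 0 0" --pt "0 0 -2 0 0" --pt "0 0 -1 0 0" --pt "0 0 0 0 0"

```text
t: 5.6
position: [496.8, -28.3, 121.3]
ee_rot: [[0.977, -0.215, -0.0], [-0.215, -0.977, 0.0], [-0.0, 0.0, -1.0]]
ft_force: [-0.6, 0.4, -1.5]
finger_gap: 12.1
finger_force: 30.0
```

Request:
step_arm --pt "0 0 -2 0 0" --pt "0 0 -2 0 0" --pt "0 0 0 0 0"

```text
t: 5.9
position: [496.7, -28.3, 117.1]
ee_rot: [[0.977, -0.215, -0.0], [-0.215, -0.977, 0.0], [-0.0, 0.0, -1.0]]
ft_force: [0.1, -0.9, -2.1]
finger_gap: 11.8
finger_force: 30.0
```

Request:
step_arm --pt "0 0 -3 0 0" --pt "0 0 -3 0 0" --pt "0 0 -3 0 0" --pt "0 0 -2 0 0" --pt "0 0 0 0 0"

```text
t: 6.4
position: [496.7, -28.3, 106.1]
ee_rot: [[0.977, -0.216, -0.001], [-0.216, -0.977, 0.0], [-0.001, 0.0, -1.0]]
ft_force: [-0.9, -0.5, -2.7]
finger_gap: 11.8
finger_force: 30.0
```

Request:
step_arm --pt "0 0 -1 0 0" --pt "0 0 -1 0 0" --pt "0 0 -1 0 0" --pt "0 0 -1 0 0" --pt "0 0 0 0 0"

```text
t: 6.9
position: [496.8, -28.3, 102.3]
ee_rot: [[0.977, -0.216, -0.0], [-0.216, -0.977, -0.0], [-0.0, 0.0, -1.0]]
ft_force: [-0.5, -1.7, -2.8]
finger_gap: 11.3
finger_force: 30.0
```

Request:
step_arm --pt "0 0 -1 0 0" --pt "0 0 -1 0 0" --pt "0 0 0 0 0"

```text
t: 7.2
position: [496.8, -28.3, 100.3]
ee_rot: [[0.976, -0.216, -0.0], [-0.216, -0.976, 0.0], [-0.0, 0.0, -1.0]]
ft_force: [-1.3, -1.8, -2.2]
finger_gap: 11.7
finger_force: 30.0
```

Request:
step_arm --pt "0 0 -1 0 0" --pt "0 0 -1 0 0" --pt "0 0 -1 0 0" --pt "0 0 0 0 0"

```text
t: 7.6
position: [496.8, -28.3, 97.3]
ee_rot: [[0.977, -0.216, -0.0], [-0.216, -0.977, 0.0], [-0.0, -0.0, -1.0]]
ft_force: [-1.2, -1.5, -2.3]
finger_gap: 12.1
finger_force: 30.0
```

No resistance 5 mm past the drive's mouth, so the shaft is in the square. I'll lower further.

Request:
step_arm --pt "0 0 -2 0 0" --pt "0 0 -2 0 0" --pt "0 0 -2 0 0" --pt "0 0 -2 0 0" --pt "0 0 0 0 0"

```text
t: 8.1
position: [496.8, -28.2, 89.1]
ee_rot: [[0.977, -0.215, -0.0], [-0.215, -0.977, 0.0], [-0.0, -0.0, -1.0]]
ft_force: [-1.1, -1.0, -3.4]
finger_gap: 11.5
finger_force: 30.0
```

Request:
step_arm --pt "0 0 -2 0 0" --pt "0 0 -2 0 0" --pt "0 0 -2 0 0" --pt "0 0 -2 0 0" --pt "0 0 -1 0 0" --pt "0 0 0 0 0"

```text
t: 8.7
position: [496.8, -28.2, 80.2]
ee_rot: [[0.977, -0.216, -0.0], [-0.216, -0.977, 0.0], [-0.0, -0.0, -1.0]]
ft_force: [-2.3, -0.8, -3.0]
finger_gap: 11.9
finger_force: 30.0
```

Request:
step_arm --pt "0 0 0 0.05 0" --pt "0 0 0 0.05 0" --pt "0 0 0 0.05 0" --pt "0 0 0 0.05 0" --pt "0 0 0 0.02 0" --pt "0 0 0 0 0"

```text
t: 9.3
position: [496.7, -28.8, 80.3]
ee_rot: [[1.0, 0.004, -0.001], [0.004, -1.0, -0.001], [-0.001, 0.001, -1.0]]
ft_force: [-2.5, -6.3, -2.8]
finger_gap: 11.7
finger_force: 30.0
```

Request:
step_arm --pt "0 0 -1 0 0" --pt "0 0 -1 0 0" --pt "0 0 -0.7 0 0" --pt "0 0 0 0 0"

```text
t: 9.7
position: [496.8, -28.8, 78.1]
ee_rot: [[1.0, 0.003, -0.0], [0.003, -1.0, -0.001], [-0.0, 0.001, -1.0]]
ft_force: [-4.5, -5.5, 3.9]
finger_gap: 11.7
finger_force: 30.0
```

Contact is about 7 N, roughly 1 mm above the expected home height, with a small side load. I'll ease the side load and press lightly.

Request:
step_arm --pt "-0.5 -0.6 0 0 0" --pt "0 0 -0.4 0 0" --pt "0 0 0 0 0"

```text
t: 10.0
position: [496.5, -29.0, 77.6]
ee_rot: [[1.0, 0.003, 0.0], [0.003, -1.0, -0.0], [0.0, 0.0, -1.0]]
ft_force: [-3.8, -2.7, 5.0]
finger_gap: 11.6
finger_force: 30.0
```

Request:
step_arm --pt "-0.4 -0.4 0 0 0" --pt "0 0 -0.5 0 0" --pt "0 0 -0.5 0 0" --pt "0 0 0 0 0"

```text
t: 10.4
position: [496.4, -29.2, 76.7]
ee_rot: [[1.0, 0.003, 0.001], [0.003, -1.0, 0.0], [0.001, -0.0, -1.0]]
ft_force: [-2.5, 0.5, 7.9]
finger_gap: 11.5
finger_force: 30.0
```

Request:
step_arm --pt "0 0 0 0 30" --pt "0 0 0 0 30" --pt "0 0 0 0 36" --pt "0 0 0 0 36" --pt "0 0 0 0 36"

```text
t: 10.9
position: [496.0, -29.3, 76.3]
ee_rot: [[1.0, 0.003, -0.0], [0.003, -1.0, 0.0], [-0.0, -0.0, -1.0]]
ft_force: [0.1, -0.5, -0.7]
finger_gap: 36.0
finger_force: 0.0
```

Request:
step_arm --pt "0 0 10 0 36" --pt "0 0 25 0 36" --pt "0 0 35 0 36" --pt "0 0 40 0 36" --pt "0 -40 30 0 36" --pt "0 -50 0 0 36" --pt "0 -50 0 0 36" --pt "0 -50 0 0 36"

```text
t: 11.7
position: [495.7, -221.1, 217.6]
ee_rot: [[1.0, 0.003, 0.001], [0.003, -1.0, -0.001], [0.001, 0.001, -1.0]]
ft_force: [0.5, 0.2, 0.8]
finger_gap: 36.3
finger_force: 0.0
```

```bash
python3 - <<'E'
from h import *
t=take('top','t4'); sd=take('side','s4')
def crop(s):
    c=proj(s,[497,-29,80])[0].astype(int); 
    return cv2.resize(s['image'][c[1]-50:c[1]+50,c[0]-50:c[0]+50,::-1],(400,400),interpolation=cv2.INTER_CUBIC)
cv2.imwrite('pics/c4.png',np.hstack([crop(t),crop(sd)]))
for s,z in [(t,106),(sd,100)]:
    c=proj(s,[497,-29,90])[0].astype(int)
    hsv=cv2.cvtColor(s['image'],cv2.COLOR_RGB2HSV)
    m=((hsv[...,0]>=100)&(hsv[...,0]<=130)&(hsv[...,1]>110)&(hsv[...,2]>50)); k=np.zeros_like(m); k[c[1]-35:c[1]+35,c[0]-35:c[0]+35]=1
    v,u=np.nonzero(m&k); P=np.array([ray(s,a,b,z)[:2] for a,b in zip(u,v)])
    w,V=np.linalg.eigh(np.cov((P-P.mean(0)).T)); print(P.mean(0),np.degrees(np.arctan2(V[1,1],V[0,1])),cv2.minAreaRect(P.astype(np.float32)))
print(observe()['position'],observe()['ft_force'])
E
```

```text
[495.38480619 -29.69128583] -179.47907166706008 ((495.3165588378906, -29.86902618408203), (12.155765533447266, 50.29317855834961), 89.5564193725586)
[503.22415915 -37.2786861 ] 136.5361951434588 ((503.35540771484375, -36.84327697753906), (34.31148147583008, 35.667640686035156), 6.606884479522705)
[ 495.18115996 -223.91176431  216.71403817] [-0.45798706  0.72269611 -0.31952975]
```

View pics/c4.png

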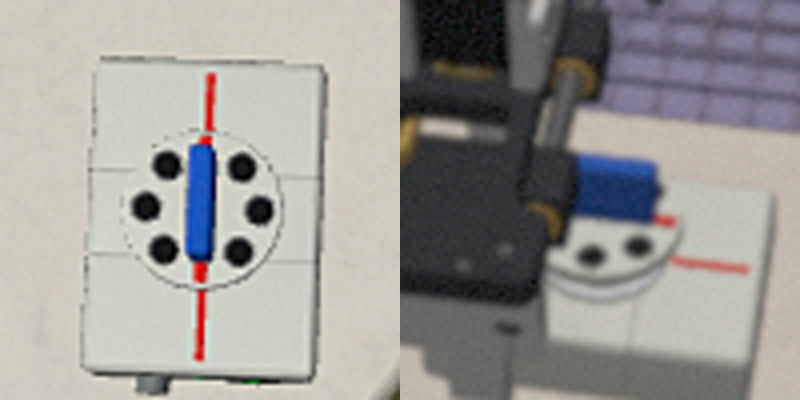

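The bar is in line to 0.5° and the disc covers the collar. Contact began slightly high, so I'll check the seating by touching the bar's top with closed fingers: home means z≈106.

Request:
step_arm --pt "0 48 0 0 0" --pt "0 48 0 0 0" --pt "0 48 0 0 0" --pt "0 48 0 0 0" --pt "0.5 2.5 -40 0 0" --pt "0 0 -40 0 0" --pt "0 0 -15 0 0" --pt "0 0 0 0 0"

```text
t: 12.6
position: [495.4, -24.0, 120.0]
ee_rot: [[1.0, 0.003, -0.003], [0.003, -1.0, 0.001], [-0.003, -0.001, -1.0]]
ft_force: [-0.5, -0.4, -0.3]
finger_gap: 0.3
finger_force: 0.0
```

Request:
step_arm --pt "1 -5 -6 0 0" --pt "0 0 -3 0 0" --pt "0 0 -2 0 0" --pt "0 0 -1 0 0" --pt "0 0 0 0 0"

```text
t: 13.1
position: [497.6, -29.8, 109.6]
ee_rot: [[1.0, 0.003, 0.0], [0.003, -1.0, -0.0], [0.0, 0.0, -1.0]]
ft_force: [-0.5, 0.3, 0.4]
finger_gap: 0.5
finger_force: 0.0
```

Request:
step_arm --pt "0 0 -1 0 0" --pt "0 0 -0.7 0 0" --pt "0 0 0 0 0"

```text
t: 13.4
position: [497.5, -29.8, 107.6]
ee_rot: [[1.0, 0.003, -0.0], [0.003, -1.0, 0.0], [-0.0, -0.0, -1.0]]
ft_force: [0.2, 0.1, -0.7]
finger_gap: 0.9
finger_force: 0.0
```

Request:
step_arm --pt "0 0 -0.7 0 0" --pt "0 0 -0.5 0 0" --pt "0 0 0 0 0"

```text
t: 13.7
position: [497.4, -29.8, 106.4]
ee_rot: [[1.0, 0.003, -0.0], [0.003, -1.0, 0.0], [-0.0, -0.0, -1.0]]
ft_force: [0.5, -0.1, 0.4]
finger_gap: 0.2
finger_force: 0.0
```

Request:
step_arm --pt "0 0 -0.5 0 0" --pt "0 0 -0.3 0 0" --pt "0 0 0 0 0"

```text
t: 14.0
position: [497.6, -29.8, 106.3]
ee_rot: [[1.0, 0.003, 0.0], [0.003, -1.0, -0.0], [0.0, 0.0, -1.0]]
ft_force: [-2.8, -0.5, 7.7]
finger_gap: 0.6
finger_force: 3.9
```

Contact is at 106.3 mm with a firm stop, so the disc is home. I'll retreat and hand in.

Request:
step_arm --pt "0 0 5 0 0" --pt "0 0 25 0 0" --pt "0 0 40 0 0" --pt "0 0 30 0 0" --pt "0 -40 0 0 0" --pt "0 -40 0 0 0" --pt "0 0 0 0 0" --pt "0 0 0 0 0"

```text
t: 14.8
position: [497.4, -110.1, 205.7]
ee_rot: [[1.0, 0.001, -0.0], [0.001, -1.0, 0.0], [-0.0, -0.0, -1.0]]
ft_force: [0.6, 0.5, 0.8]
finger_gap: 0.3
finger_force: 0.0
```

```bash
python3 -c "
from rig import *
print(observe()['position'],observe()['ft_force']); print(finish_job())"
```

```text
[ 497.35469481 -110.12720641  205.65981125] [0.56248596 0.45846798 0.76160918]
the job is handed in; nothing more can be done
None
```

The carousel head is on the mixer and released, with the disc home to about 0.3 mm by a touch check and the bar within about 0.5° of the red lines; I handed it in at about 15 s, but no verdict was returned.

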